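Lock the bottle holder, run the cap down, vent it a quarter turn and hold

TASK

Without shifting the bottle holder along its rail, lock it by turning the black clamp knob clockwise to its stop. Then screw the blue cap of the amber bottle down clockwise until it bottoms out, back it off a quarter turn so that the bottle can vent, and finish with the gripper still holding the cap there. Leave the other things on the table alone.

Things in the scene. Friction and masses are not known exactly. Their poses are not given: they have to be found in the camera images.
- station: fixed capping station: aluminium base plate 100 x 400 x 12 mm with a steel rail on it, along its y axis. Origin: centre of the underside, on the table. x across the rail, y along the rail, z up. A white bottle holder (plate 88 x 206 mm, top 44 mm above the table) slides on the rail and carries the bottle and, 122 mm from the bottle's axis along -y, the clamp knob
- holder (a joint): slide of the bottle holder along the station's +y, m, -0.06 to 0.06, 0 in mid-rail (bottle axis then at station y = +0.060, x = 0; knob axis at station y = -0.062, x = +0.0245). Unlocked it slides at about 3 N; locked by the knob it stays put
- bottle_neck (a point): centre of the top face of the bottle's white collar (43 mm wide, 4.5 mm thick), 158 mm above the table: the cap bottoms out on it. Axes as the station's. The amber bottle below is 60 mm across; from 28 mm below this point downwards it has its full width
- knob (a joint): angle of the clamp knob, rad: 0 = free, bar of the grip along the station's x axis; grows as it turns clockwise seen from above; stop at 1.4 = locked. It counts as locked above 1.1. Turns with about 0.15 N m and stays where it is left
- knob_grip (a point): on the vertical axis of the clamp knob, 78 mm above the table, in the middle of its black grip bar: 52 mm long (along this point's x axis, which turns with the knob), 14 mm wide (y), 28 mm high, top 90 mm above the table; under the bar is a 20 mm high steel stem, 13 mm across, above the holder's plate. Red stripe on one end of the bar
- cap_turn (a joint): angle of the screw cap on its thread, rad: 0 = bottomed out (hard stop); grows as the cap is unscrewed, that is counter-clockwise seen from above. Right-hand thread, 6 mm a turn. It is already started on the thread, 2.4 to 4.2 rad above the bottom. Turns with about 0.07 N m and stays where it is left; it cannot come off (upper stop at 6.5)
- cap: blue ribbed screw cap, 42 mm across (44 over the ribs, which are look only), 30 mm high, upright on the amber bottle. Origin: centre of its lower rim, z up; x axis along the white bar marked on its top. It rises and sinks with the thread, rim 158 mm above the table when bottomed out
- cap_top (a point): centre of the top face of the cap, 30 mm above its lower rim, 188 mm above the table when the cap is bottomed out
- carton: bystander: white carton with a pink stripe, 45 x 95 x 40 mm, origin at the centre of its underside
- beaker: bystander: glass beaker, 60 mm across, 70 mm high, origin at the centre of its underside
- spare_cap: bystander: a spare blue cap with a round white top, 42 mm across, 30 mm high, standing on the table, not on a bottle; origin at the centre of its underside
- dish: bystander: clear flat dish, 90 mm across, 15 mm high, origin at the centre of its underside
- tube_rack: bystander: white rack 62 x 162 mm with capped sample tubes, 102 mm high, origin at the centre of its underside
- reagent: bystander: small amber jar with a white lid, 44 mm across, 85 mm high, origin at the centre of its underside
- marker: bystander: white and green marker pen, about 123 x 13 x 13 mm, lying, origin at the underside near its middle

How it is judged:
By the outcome, as a careful person would: the job done as asked, in the order asked, and still so for the second after the job is handed in, while the arm keeps its last pose, push and grip.
It also fails if it takes over 72 s, if anything falls off the work surface, if the arm or the gripper's body presses on something with over 40 N, if the wrist force passes 120 N, or if a joint passes its speed limit or range.

ROBOT

A 6-joint arm with a two-finger parallel gripper is mounted at the origin on the work surface. World frame = base frame: x ahead of the robot, y to its left, z up, the work surface at z = 0. Lengths are in mm, angles in rad, forces in N, time in s.
With the tool pointing down it reaches from about 325 to 900 mm from the base axis. Payload 6.1 kg.
Tool frame: the origin (TCP) lies on the centre line of the jaws, within the pads' length; the fingertips stand 14 mm ahead of it and the grasp point (between the pads) lies 5 mm behind it; z points along the fingers, y is the line along which they close (so a half turn about z gives the same grasp; the last joint's range is limited). The gripper opens to 87 mm and grips with 3 to 60 N. Pads are 19 mm wide; open, the fingers measure 117 mm over their backs; the gripper's body (75 mm by 190 mm) begins 51 mm behind the grasp point.
Start: joints at [-1.227, 0.22, 1.526, -0, 1.395, -0.126], TCP at [282.935, -557.283, 236.538] pointing down, gripper open.
Joint ranges: [-2.98, 2.98], [-0.91, 2.08], [0.09, 2.57], [-1.24, 4.39], [0.2, 2.65], [-2.68, 2.68]. Speed limits (rad/s): [2.57, 2.57, 3.01, 3.14, 3.14, 3.14].

INTERFACE

Orientations are given as a unit quaternion [w, x, y, z].
In Python, from workcell import r, eyes, close_job gives the robot as it stands. The module is installed in compiled form; this text tells all that it offers.
- The arm moves only by the shell command python3 -m crank 'ROWS'. ROWS is JSON, a list of rows, each an object of numbers: "claw": the closure, from 0 (fully open) to 1 (shut); "tx", "ty", "tz": the shift along the tool's x, y, z in cm; "wx", "wy", "wz": the turn, a rotation vector about the tool's x, y, z in rad. A call has 1 to 20 rows; each row is the pose to reach, as a shift and turn from the pose commanded when the call began, along the tool's axes at that moment; what a row does not reach only later rows make up. A row lasts 1/12 s, in which the tool goes at most 41.7 mm and 7.16 degrees, less where a joint would pass 70% of its speed; a pose out of reach is approached as far as the arm can. A call with a gripper value outside its range is refused whole. The fingers move at their own pace and stop on an object; the grip force is fixed at half the most. Time passes only in rows, so rows that repeat a pose let the fingers close. It gives the time, the measured TCP pose, the force, the opening and the grip force at its end, in the units of the state.
- r.get_state(): the state, without advancing time (a new reading comes with each control period).
- eyes.snapshot(name): name is "scene" or "top" or "wrist"; returns a dict with "frame" (480x640x3 uint8, red, green, blue), "z_map" (480x640 float32, mm along the optical axis (not along the pixel's ray), 0 where there is no reading), "fov_y" (degrees; the focal length in pixels is half the picture's height over the tangent of half this angle, whatever the lens; pixels are square), "cx", "cy" (the principal point, pixels), "pose" (4x4, takes a point from camera to world coordinates); the wrist camera has in their place "T_tool_cam" (4x4, takes a point from camera to tool coordinates, whose origin is the TCP and whose axes are the flange's). Camera axes: x right, y up, looking along -z (the intrinsics and any distortion apply to the point x, -y, -z); pixel columns grow to the right and rows downward; lengths in mm; the calibration is good to about 2 mm. A picture is of the moment at which its call begins: read the wrist's pose just before it.
- close_job(): hands the job in; it is judged then, once.
The state is a dict: "time_s": time; "joint_positions": joint angles; "joint_velocities": joint speeds; "joint_efforts": joint torques, N m; "tcp_pos": TCP position; "ee_rot": TCP orientation; "ft_force": force on the tool from outside, world axes, zero at the start; "wrist_torque": the same for the moment, N m; "width": finger opening in mm; "gripper_force": force on a finger pad.
Only numpy, scipy, OpenCV 4.12 (cv2) and the standard library are available. Lean on these libraries where they do the work, as an engineer would, in place of code of your own. Each camera call takes 0.05 s, during which the arm holds its last target. There are 200 camera calls.

## Working session

There is one attempt and no reset: what is moved stays moved. The work goes in short steps, Python scripts to look and compute and a shell command to move; the robot and the scene stay as the last step left them, time stands still between calls to the robot, and variables do not carry over. Pictures are saved under pics/ and viewed, at most 10 in all, crops included, and the job is handed in when it is done.

```bash
mkdir -p pics; cat > h.py <<'E'
import numpy as np, cv2
from workcell import r, eyes
from scipy.spatial.transform import Rotation as R
def q2R(q): return R.from_quat([q[1],q[2],q[3],q[0]]).as_matrix()
def snap(n):
    s=r.get_state(); d=eyes.snapshot(n)
    if n=="wrist":
        T=np.eye(4);T[:3,:3]=q2R(s["ee_rot"]);T[:3,3]=s["tcp_pos"];d["pose"]=T@np.array(d["T_tool_cam"])
    d["pose"]=np.array(d["pose"]);d["f"]=240/np.tan(np.radians(d["fov_y"])/2); return d
def rays(d,uv):
    uv=np.atleast_2d(np.float64(uv))
    v=np.c_[(uv[:,0]-d["cx"])/d["f"],-(uv[:,1]-d["cy"])/d["f"],-np.ones(len(uv))]
    return d["pose"][:3,3],v@d["pose"][:3,:3].T
def onplane(d,uv,z):
    o,v=rays(d,uv); return o+v*((z-o[2])/v[:,2])[:,None]
def cloud(d):
    v,u=np.mgrid[:480,:640]; o,w=rays(d,np.c_[u.ravel(),v.ravel()])
    return (o+w*d["z_map"].reshape(-1,1)).reshape(480,640,3)
E
python3 - <<'E'
from h import *
print(r.get_state())
for n in("scene","top","wrist"):
    d=snap(n); cv2.imwrite(f"pics/{n}0.png",d["frame"][:,:,::-1]); print(n,[k for k in d],d["fov_y"],d["cx"],d["cy"],d["pose"].round(3).tolist(),(d["z_map"]>0).mean())
    np.save(f"{n}0.npy",d,allow_pickle=True)
E
```

```text
{'time_s': 0.0, 'joint_positions': array([-1.22708341e+00,  2.21228373e-01,  1.52761520e+00, -4.09883111e-05,
        1.39470096e+00, -1.26090014e-01]), 'joint_velocities': array([-0.00025698,  0.00134614, -0.00105288, -0.00013631,  0.00074053,
       -0.00036229]), 'joint_efforts': array([ 2.16625725e-03, -4.94607639e+01, -3.87373853e+01,  7.01721408e-02,
        5.72400028e-02, -1.65946990e-04]), 'tcp_pos': array([ 282.73104515, -556.72291017,  235.43368194]), 'ee_rot': array([-9.67973633e-04,  9.72535976e-01,  2.32750559e-01, -1.26038007e-04]), 'ft_force': array([ 0.79469435, -0.60595424, -0.61780935]), 'wrist_torque': array([-0.02807949, -0.02305619, -0.01867085]), 'gripper_force': 0.0, 'width': 87.01943917642859}
scene ['frame', 'z_map', 'fov_y', 'cx', 'cy', 'pose', 'f'] 55.06989216159609 321.60439176193097 245.1358009984502 [[-0.726, -0.532, 0.435, 977.377], [0.687, -0.546, 0.479, 442.229], [-0.017, 0.647, 0.762, 877.606], [0.0, 0.0, 0.0, 1.0]] 0.9960579427083334
top ['frame', 'z_map', 'fov_y', 'cx', 'cy', 'pose', 'f'] 51.46847096468894 317.2491273542335 248.28485315986472 [[0.033, 0.978, -0.206, 326.515], [-0.999, 0.032, -0.005, -52.514], [0.002, 0.206, 0.978, 1203.262], [0.0, 0.0, 0.0, 1.0]] 0.99611328125
wrist ['frame', 'z_map', 'fov_y', 'cx', 'cy', 'T_tool_cam', 'pose', 'f'] 66.65575668195171 316.0866550480429 242.82181229504806 [[0.453, 0.853, 0.261, 354.49], [-0.892, 0.433, 0.131, -520.355], [-0.002, -0.292, 0.956, 383.526], [0.0, 0.0, 0.0, 1.0]] 0.9959733072916667
```

View pics/scene0.png

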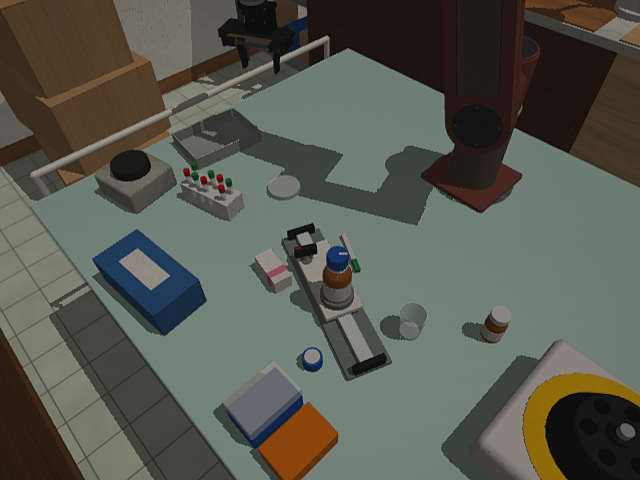

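View pics/top0.png

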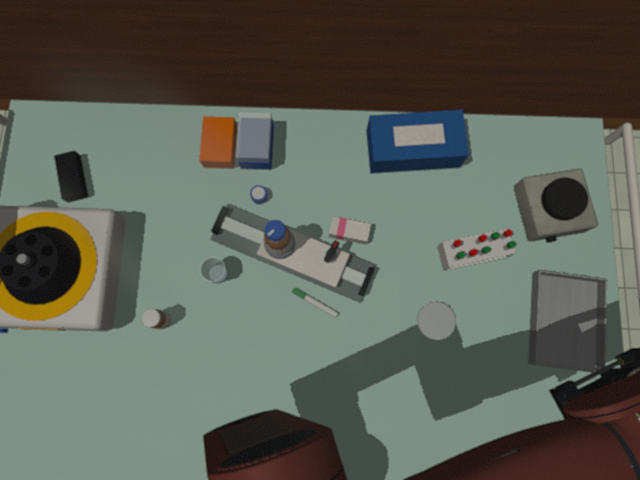

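The scene view shows the amber bottle with its blue cap at about (338,258) and the black knob with its red end at (305,248). In the top view the cap is at (275,230) and the knob at (332,251). The spare cap is at (259,194), the carton lies near the knob on its far side, and the marker is on the near side.

```bash
python3 - <<'E'
from h import *
for n in("scene","top"):
    d=np.load(f"{n}0.npy",allow_pickle=True).item(); P=cloud(d); hsv=cv2.cvtColor(d["frame"],cv2.COLOR_RGB2HSV); H,S,V=cv2.split(hsv)
    roi=np.zeros((480,640),bool)
    if n=="scene": roi[215:390,225:400]=1
    else: roi[190:310,190:390]=1
    blue=roi&(H>100)&(H<125)&(S>120)&(P[...,2]>120)
    red=roi&((H<8)|(H>172))&(S>120)&(V>50)&(P[...,2]>55)&(P[...,2]<110)
    blk=roi&(V<45)&(P[...,2]>15)&(P[...,2]<110)
    for nm,m in(("blue",blue),("red",red),("black",blk)):
        k,l,st,c=cv2.connectedComponentsWithStats(m.astype(np.uint8))
        for i in range(1,k):
            if st[i,4]<8: continue
            q=P[l==i]; print(n,nm,st[i].tolist(),c[i].round(1),"med",np.median(q,0).round(1),"p5-95",np.percentile(q,[5,95],axis=0).round(0).tolist())
    for nm,lo,hi in(("captop",180,205),("knobtop",84,96)):
        m=roi&(P[...,2]>lo)&(P[...,2]<hi); q=P[m]
        print(n,nm,len(q), cv2.minAreaRect(q[:,:2].astype(np.float32)) if len(q)>3 else "", np.median(q[:,2]) if len(q) else "")
    m=roi&(P[...,2]>38)&(P[...,2]<48); print("plate",cv2.minAreaRect(P[m][:,:2].astype(np.float32)))
    m=roi&(P[...,2]>9)&(P[...,2]<30)&(P[...,0]>400); k,l,st,c=cv2.connectedComponentsWithStats(m.astype(np.uint8)); 
    im=d["frame"][roi.any(1)][:,roi.any(0)]; cv2.imwrite(f"pics/{n}_c.png",cv2.resize(im[:,:,::-1],None,fx=4,fy=4,interpolation=cv2.INTER_CUBIC)[:600,:800])
E
```

```text
scene blue [327, 246, 22, 25, 431] [336.9 258.4] med [584.8  52.7 187.9] p5-95 [[563.0, 32.0, 167.0], [599.0, 67.0, 191.0]]
scene red [295, 247, 7, 3, 15] [297.6 247.9] med [570.7 -84.8  89.5] p5-95 [[567.0, -88.0, 87.0], [577.0, -79.0, 91.0]]
scene black [287, 223, 28, 17, 216] [300.4 230.9] med [ 501.  -160.2   34.7] p5-95 [[470.0, -173.0, 17.0], [530.0, -145.0, 38.0]]
scene black [294, 243, 23, 17, 241] [305.3 251. ] med [559.6 -72.4  81.7] p5-95 [[540.0, -84.0, 63.0], [581.0, -60.0, 90.0]]
scene black [320, 286, 19, 24, 101] [326.1 300.5] med [609.   45.3  58.4] p5-95 [[598.0, 19.0, 49.0], [615.0, 72.0, 63.0]]
scene black [352, 353, 35, 23, 367] [368.6 363.9] med [639.7 199.1  35.1] p5-95 [[609.0, 185.0, 18.0], [668.0, 213.0, 39.0]]
scene captop 353 ((579.659912109375, 47.84461975097656), (41.93296432495117, 42.75885009765625), 44.422420501708984) 188.83897705760455
scene knobtop 221 ((572.223388671875, -6.600822448730469), (168.7323760986328, 55.34819412231445), 79.46141815185547) 88.44336326339692
plate ((583.8284301757812, 17.236038208007812), (394.301025390625, 172.2292633056
[... 311 characters left out ...]
ed [616.9 197.9  35.4] p5-95 [[605.0, 191.0, 22.0], [633.0, 205.0, 41.0]]
top black [325, 247, 12, 14, 73] [330.3 253.3] med [551.3 -76.9  88.1] p5-95 [[537.0, -87.0, 85.0], [564.0, -68.0, 92.0]]
top black [359, 267, 15, 28, 133] [366.4 280.7] med [ 497.2 -166.6   36.7] p5-95 [[469.0, -179.0, 33.0], [527.0, -153.0, 41.0]]
top captop 330 ((577.5587158203125, 42.60688400268555), (42.27162551879883, 42.403987884521484), 4.037604331970215) 188.80172151623776
top knobtop 160 ((552.1668090820312, -18.11467742919922), (47.46745300292969, 161.07440185546875), 5.340328216552734) 88.30394958537977
plate ((565.1775512695312, 14.97479248046875), (399.8009948730469, 185.5138397216797), 86.97434997558594)
```

```bash
python3 -c "
import cv2;print(cv2.imread('pics/top_c.png').shape)"
```

```text
(480, 800, 3)
```

View pics/top_c.png

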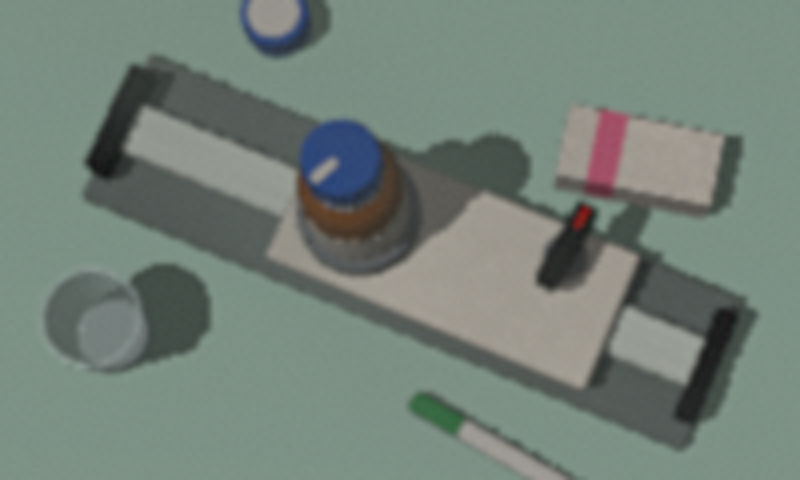

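```bash
python3 -m crank '[{"tx":46,"ty":-30,"tz":-1,"wz":-1.69},{"tx":46,"ty":-30,"tz":-1,"wz":-1.69},{"tx":46,"ty":-30,"tz":-1,"wz":-1.69},{"tx":46,"ty":-30,"tz":-1,"wz":-1.69},{"tx":46,"ty":-30,"tz":-1,"wz":-1.69},{"tx":46,"ty":-30,"tz":-1,"wz":-1.69},{"tx":46,"ty":-30,"tz":-1,"wz":-1.69},{"tx":46,"ty":-30,"tz":-1,"wz":-1.69},{"tx":46,"ty":-30,"tz":-1,"wz":-1.69},{"tx":46,"ty":-30,"tz":-1,"wz":-1.69},{"tx":46,"ty":-30,"tz":-1,"wz":-1.69},{"tx":46,"ty":-30,"tz":-1,"wz":-1.69},{"tx":46,"ty":-30,"tz":-1,"wz":-1.69},{"tx":46,"ty":-30,"tz":-1,"wz":-1.69},{"tx":46,"ty":-30,"tz":-1,"wz":-1.69},{"tx":46,"ty":-30,"tz":-1,"wz":-1.69},{"tx":46,"ty":-30,"tz":-1,"wz":-1.69},{"tx":46,"ty":-30,"tz":-1,"wz":-1.69}]'
python3 - <<'E'
from h import *
s=r.get_state(); print(s["joint_positions"].round(3),s["tcp_pos"].round(1),s["ee_rot"].round(4))
w=snap("wrist"); c=snap("scene"); np.save("wrist1.npy",w,allow_pickle=True)
cv2.imwrite("pics/w1.png",np.hstack([cv2.resize(w["frame"],(400,300)),cv2.resize(c["frame"],(400,300))])[:,:,::-1])
cv2.imwrite("pics/w1full.png",w["frame"][:,:,::-1])
E
```

```text
[-1.227  0.221  1.527  0.     1.395 -0.126] [ 282.8 -556.8  235.7] [-8.000e-04  9.725e-01  2.327e-01 -1.000e-04]invalid input
```

View pics/w1.png

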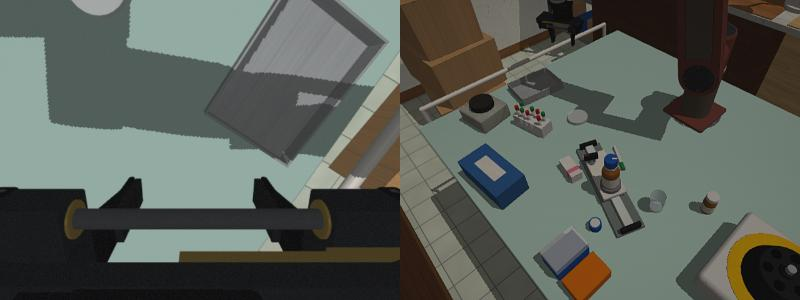

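The arm did not move: the call was refused with "invalid input", probably because of missing keys. The wrist view shows the gripper body extending along the jaw's closing line.

```bash
python3 -m crank '[{"claw":0,"tx":46,"ty":-30,"tz":-1,"wx":0,"wy":0,"wz":-1.69},{"claw":0,"tx":46,"ty":-30,"tz":-1,"wx":0,"wy":0,"wz":-1.69},{"claw":0,"tx":46,"ty":-30,"tz":-1,"wx":0,"wy":0,"wz":-1.69},{"claw":0,"tx":46,"ty":-30,"tz":-1,"wx":0,"wy":0,"wz":-1.69},{"claw":0,"tx":46,"ty":-30,"tz":-1,"wx":0,"wy":0,"wz":-1.69},{"claw":0,"tx":46,"ty":-30,"tz":-1,"wx":0,"wy":0,"wz":-1.69},{"claw":0,"tx":46,"ty":-30,"tz":-1,"wx":0,"wy":0,"wz":-1.69},{"claw":0,"tx":46,"ty":-30,"tz":-1,"wx":0,"wy":0,"wz":-1.69},{"claw":0,"tx":46,"ty":-30,"tz":-1,"wx":0,"wy":0,"wz":-1.69},{"claw":0,"tx":46,"ty":-30,"tz":-1,"wx":0,"wy":0,"wz":-1.69},{"claw":0,"tx":46,"ty":-30,"tz":-1,"wx":0,"wy":0,"wz":-1.69},{"claw":0,"tx":46,"ty":-30,"tz":-1,"wx":0,"wy":0,"wz":-1.69},{"claw":0,"tx":46,"ty":-30,"tz":-1,"wx":0,"wy":0,"wz":-1.69},{"claw":0,"tx":46,"ty":-30,"tz":-1,"wx":0,"wy":0,"wz":-1.69},{"claw":0,"tx":46,"ty":-30,"tz":-1,"wx":0,"wy":0,"wz":-1.69},{"claw":0,"tx":46,"ty":-30,"tz":-1,"wx":0,"wy":0,"wz":-1.69}]' && python3 - <<'E'
from h import *
s=r.get_state(); print(s["joint_positions"].round(3),s["tcp_pos"].round(1),s["ee_rot"].round(4))
w=snap("wrist"); c=snap("scene"); np.save("wrist1.npy",w,allow_pickle=True)
cv2.imwrite("pics/w1.png",np.hstack([cv2.resize(w["frame"],(400,300)),cv2.resize(c["frame"],(400,300))])[:,:,::-1])
E
```

```text
time_s: 1.58
tcp_pos: [557.2, -81.2, 246.3]
ee_rot: [-0.0, 0.472, 0.882, -0.0]
ft_force: [-0.6, -0.7, 0.4]
width: 86.9
gripper_force: 0.0
[-2.840e-01  6.700e-02  1.679e+00 -1.000e-03  1.397e+00 -8.730e-01] [557.2 -81.2 246.3] [-2.000e-04  4.717e-01  8.818e-01 -4.000e-04]
```

View pics/w1.png

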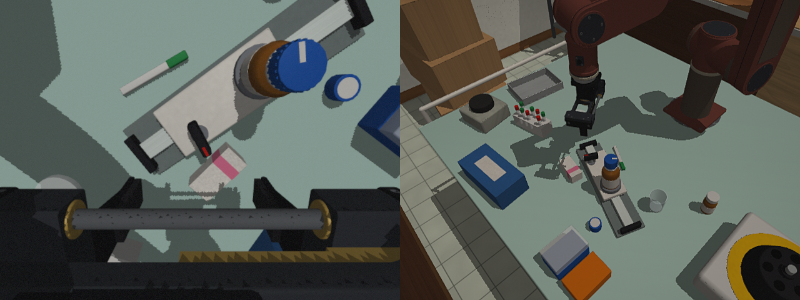

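The wrist view shows the knob at about (320,221) at full scale, with its red end towards the carton. The cap is at (604,134), and no finger is near anything.

```bash
cat > meas.py <<'E'
from h import *
def meas(d):
    P=cloud(d); hsv=cv2.cvtColor(d["frame"],cv2.COLOR_RGB2HSV); H,S,V=cv2.split(hsv); out={}
    dist=lambda x,y:np.hypot(P[...,0]-x,P[...,1]-y)
    red=((H<8)|(H>172))&(S>120)&(V>60)
    for nm,m,lo,hi in(("knob",(dist(558,-78)<42)&((V<60)|red),82,97),("cap",(dist(579,45)<34)&(((H>100)&(H<125)&(S>100))|((S<60)&(V>120))),183,199)):
        m=(m&(P[...,2]>lo)&(P[...,2]<hi)).astype(np.uint8)
        m=cv2.morphologyEx(m,cv2.MORPH_OPEN,np.ones((3,3)))
        k,l,st,c=cv2.connectedComponentsWithStats(m); i=1+np.argmax(st[1:,4]); m=(l==i)
        z=np.median(P[m][:,2]); uv=np.argwhere(m)[:,::-1]
        top=m&(abs(P[...,2]-z)<3); cs=max(cv2.findContours(top.astype(np.uint8),0,1)[0],key=cv2.contourArea)
        for zz in (z,):
            Q=onplane(d,cs[:,0,:],zz)[:,:2].astype(np.float32)
            rc=cv2.minAreaRect(Q) if nm=="knob" else cv2.minEnclosingCircle(Q)
            el=cv2.fitEllipse(Q)
        b=cv2.boxPoints(rc) if nm=="knob" else None
        print(nm,"z",round(float(z),1),"n",top.sum(),"fit",np.round(np.hstack([np.ravel(a) for a in rc]),1),"ell",np.round(np.hstack([np.ravel(a) for a in el]),1),"mean",P[top].mean(0).round(1))
    rr=red&(dist(558,-78)<42)&(P[...,2]>82); print("red",P[rr].mean(0).round(1))
    wh=(dist(579,45)<24)&(P[...,2]>183)&(S<70)&(V>110); print("bar",cv2.minAreaRect(P[wh][:,:2].astype(np.float32)),wh.sum())
    pl=(abs(P[...,2]-44)<3)&(S<60)&(V>90)&(dist(558,-20)<130); print("plate",cv2.minAreaRect(P[pl][:,:2].astype(np.float32)),np.median(P[pl][:,2]))
E
python3 - <<'E'
from meas import *
meas(np.load("wrist1.npy",allow_pickle=True).item())
E
python3 -m crank '[{"claw":0,"tx":-4,"ty":0,"tz":0,"wx":0,"wy":0,"wz":0},{"claw":0,"tx":-4,"ty":0,"tz":0,"wx":0,"wy":0,"wz":0},{"claw":0,"tx":-4,"ty":0,"tz":0,"wx":0,"wy":0,"wz":0},{"claw":0,"tx":-4,"ty":0,"tz":0,"wx":0,"wy":0,"wz":0}]'
python3 - <<'E'
from meas import *
w=snap("wrist"); np.save("wrist2.npy",w,allow_pickle=True); meas(w)
a=np.load("wrist1.npy",allow_pickle=True).item()
# stereo: red stripe and white bar centroids in both views
res=[]
for d in(a,w):
    P=cloud(d); H,S,V=cv2.split(cv2.cvtColor(d["frame"],cv2.COLOR_RGB2HSV))
    k=((H<8)|(H>172))&(S>120)&(V>60)&(np.hypot(P[...,0]-558,P[...,1]+78)<42)&(P[...,2]>86)
    c=(np.hypot(P[...,0]-579,P[...,1]-45)<24)&(P[...,2]>183)&(S<70)&(V>110)
    res.append([rays(d,np.argwhere(m)[:,::-1].mean(0)) for m in(k,c)])
for i,n in enumerate(("red","bar")):
    A=[];B=[]
    for o,v in(res[0][i],res[1][i]):
        v=v[0]/np.linalg.norm(v[0]); M=np.eye(3)-np.outer(v,v); A.append(M);B.append(M@o)
    print(n,"stereo",np.linalg.lstsq(np.vstack(A),np.hstack(B),rcond=None)[0].round(1))
E
```

```text
knob z 89.4 n 895 fit [556.9 -75.9  13.9  51.2  61.7] ell [556.2 -75.6  14.3  63.2  61.3] mean [556.1 -75.6  89.4]
cap z 190.3 n 5174 fit [577.4  44.9  21.4] ell [577.6  45.3  40.6  41.2 137.2] mean [577.4  45.6 190.4]
red [572.3 -85.   90.4]
bar ((584.513427734375, 51.760433197021484), (24.605209350585938, 43.606910705566406), 42.74066162109375) 365
plate ((591.2041015625, -25.500221252441406), (209.94241333007812, 163.14407348632812), 68.9230728149414) 43.71438361566629
time_s: 2.02
tcp_pos: [578.8, -116.1, 246.3]
ee_rot: [-0.0, 0.473, 0.881, 0.0]
ft_force: [0.3, 0.5, 0.0]
width: 87.1
gripper_force: 0.0
knob z 89.5 n 992 fit [557.  -76.2  13.8  51.   61.7] ell [556.4 -76.   14.3  61.7  61.4] mean [556.3 -75.9  89.4]
cap z 190.3 n 4461 fit [577.9  44.6  21.3] ell [580.6  41.   29.4  43.9 124.1] mean [580.5  41.  190.3]
red [571.9 -84.6  93.3]
bar ((574.6793823242188, 49.19567108154297), (5.602052688598633, 4.335565090179443), 43.988563537597656) 99
plate ((589.4799194335938, -25.002593994140625), (207.02410888671875, 159.524658203125), 68.9900894165039) 43.65494816697242
red stereo [572.3 -85.   90.1]
bar stereo [581.4  66.1 154.7]
```

```bash
python3 -m crank '[{"claw":0,"tx":4,"ty":0,"tz":0,"wx":0,"wy":0,"wz":1.9},{"claw":0,"tx":4,"ty":0,"tz":0,"wx":0,"wy":0,"wz":1.9},{"claw":0,"tx":4,"ty":0,"tz":0,"wx":0,"wy":0,"wz":1.9},{"claw":0,"tx":4,"ty":0,"tz":0,"wx":0,"wy":0,"wz":1.9},{"claw":0,"tx":4,"ty":0,"tz":0,"wx":0,"wy":0,"wz":1.9},{"claw":0,"tx":4,"ty":0,"tz":0,"wx":0,"wy":0,"wz":1.9},{"claw":0,"tx":4,"ty":0,"tz":0,"wx":0,"wy":0,"wz":1.9},{"claw":0,"tx":4,"ty":0,"tz":0,"wx":0,"wy":0,"wz":1.9},{"claw":0,"tx":4,"ty":0,"tz":0,"wx":0,"wy":0,"wz":1.9},{"claw":0,"tx":4,"ty":0,"tz":0,"wx":0,"wy":0,"wz":1.9},{"claw":0,"tx":4,"ty":0,"tz":0,"wx":0,"wy":0,"wz":1.9},{"claw":0,"tx":4,"ty":0,"tz":0,"wx":0,"wy":0,"wz":1.9},{"claw":0,"tx":4,"ty":0,"tz":0,"wx":0,"wy":0,"wz":1.9},{"claw":0,"tx":4,"ty":0,"tz":0,"wx":0,"wy":0,"wz":1.9},{"claw":0,"tx":4,"ty":0,"tz":0,"wx":0,"wy":0,"wz":1.9},{"claw":0,"tx":4,"ty":0,"tz":0,"wx":0,"wy":0,"wz":1.9},{"claw":0,"tx":4,"ty":0,"tz":0,"wx":0,"wy":0,"wz":1.9}]'
python3 - <<'E'
from meas import *
w=snap("wrist"); np.save("wrist3.npy",w,allow_pickle=True); print(w["pose"][:3,3].round(1))
cv2.imwrite("pics/w3.png",w["frame"][:,:,::-1])
meas(w)
E
```

```text
time_s: 3.48
tcp_pos: [557.0, -81.3, 246.9]
ee_rot: [0.0, 0.991, 0.13, 0.0]
ft_force: [-0.1, -0.1, -0.3]
width: 87.2
gripper_force: 0.0
[634.5 -60.3 394.9]
knob z 89.4 n 868 fit [558.6 -76.7  13.4  51.1  61. ] ell [559.2 -77.3  13.9  66.2  61.7] mean [559.  -77.2  89.4]
cap z 190.2 n 4407 fit [579.4  44.7  21.3] ell [579.   44.6  40.7  41.8  23.6] mean [579.5  44.6 190.3]
red [572.2 -85.   90. ]
bar ((571.82275390625, 54.05278396606445), (43.85972213745117, 18.614194869995117), 37.7899284362793) 277
plate ((592.2424926757812, -24.087158203125), (205.57028198242188, 162.5157928466797), 69.1718521118164) 43.616076844752456
```

```bash
python3 -m crank '[{"claw":0,"tx":0.16,"ty":-0.38,"tz":0,"wx":0,"wy":0,"wz":-1.87},{"claw":0,"tx":0.16,"ty":-0.38,"tz":0,"wx":0,"wy":0,"wz":-1.87},{"claw":0,"tx":0.16,"ty":-0.38,"tz":0,"wx":0,"wy":0,"wz":-1.87},{"claw":0,"tx":0.16,"ty":-0.38,"tz":0,"wx":0,"wy":0,"wz":-1.87},{"claw":0,"tx":0.16,"ty":-0.38,"tz":0,"wx":0,"wy":0,"wz":-1.87},{"claw":0,"tx":0.16,"ty":-0.38,"tz":0,"wx":0,"wy":0,"wz":-1.87},{"claw":0,"tx":0.16,"ty":-0.38,"tz":0,"wx":0,"wy":0,"wz":-1.87},{"claw":0,"tx":0.16,"ty":-0.38,"tz":3,"wx":0,"wy":0,"wz":-1.87},{"claw":0,"tx":0.16,"ty":-0.38,"tz":3,"wx":0,"wy":0,"wz":-1.87},{"claw":0.15,"tx":0.16,"ty":-0.38,"tz":3,"wx":0,"wy":0,"wz":-1.87},{"claw":0.15,"tx":0.16,"ty":-0.38,"tz":6,"wx":0,"wy":0,"wz":-1.87},{"claw":0.15,"tx":0.16,"ty":-0.38,"tz":6,"wx":0,"wy":0,"wz":-1.87},{"claw":0.15,"tx":0.16,"ty":-0.38,"tz":6,"wx":0,"wy":0,"wz":-1.87},{"claw":0.15,"tx":0.16,"ty":-0.38,"tz":9.7,"wx":0,"wy":0,"wz":-1.87},{"claw":0.15,"tx":0.16,"ty":-0.38,"tz":9.7,"wx":0,"wy":0,"wz":-1.87},{"claw":0.15,"tx":0.16,"ty":-0.38,"tz":9.7,"wx":0,"wy":0,"wz":-1.87},{"claw":0.15,"tx":0.16,"ty":-0.38,"tz":9.7,"wx":0,"wy":0,"wz":-1.87}]'
```

```text
time_s: 4.95
tcp_pos: [557.9, -77.4, 149.7]
ee_rot: [0.0, 0.485, 0.874, 0.0]
ft_force: [0.3, 0.2, 0.6]
width: 74.1
gripper_force: 0.0
```

```bash
python3 -m crank '[{"claw":0.25,"tx":0,"ty":0,"tz":2.5,"wx":0,"wy":0,"wz":0},{"claw":0.25,"tx":0,"ty":0,"tz":4.5,"wx":0,"wy":0,"wz":0},{"claw":0.25,"tx":0,"ty":0,"tz":6,"wx":0,"wy":0,"wz":0},{"claw":0.25,"tx":0,"ty":0,"tz":7,"wx":0,"wy":0,"wz":0},{"claw":0.25,"tx":0,"ty":0,"tz":7.4,"wx":0,"wy":0,"wz":0},{"claw":0.25,"tx":0,"ty":0,"tz":7.4,"wx":0,"wy":0,"wz":0},{"claw":0.25,"tx":0,"ty":0,"tz":7.4,"wx":0,"wy":0,"wz":0}]'
python3 - <<'E'
from h import *
s=r.get_state(); print(s["tcp_pos"],s["ft_force"])
w=snap("wrist"); c=snap("scene"); np.save("wrist4.npy",w,allow_pickle=True);np.save("scene4.npy",c,allow_pickle=True)
cv2.imwrite("pics/w4.png",np.hstack([cv2.resize(w["frame"],(400,300)),cv2.resize(c["frame"][180:330,230:430],(400,300))])[:,:,::-1])
E
```

```text
time_s: 5.53
tcp_pos: [558.7, -77.7, 76.7]
ee_rot: [0.001, 0.485, 0.875, 0.0]
ft_force: [-0.2, -0.9, 0.6]
width: 65.3
gripper_force: 0.0
[558.70497839 -77.69809897  76.66075275] [-0.21850325 -0.900714    0.57070444]
```

View pics/w4.png

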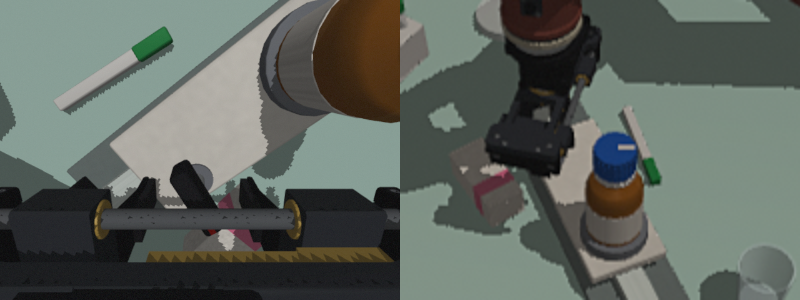

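Fingers straddle the bar with clearance on both sides, and the body is clear of the bottle. Next I'll correct the centring by about 1 mm and close gradually.

```bash
python3 -m crank '[{"claw":0.55,"tx":0.1,"ty":-0.06,"tz":0,"wx":0,"wy":0,"wz":0},{"claw":0.55,"tx":0.1,"ty":-0.06,"tz":0,"wx":0,"wy":0,"wz":0},{"claw":0.6,"tx":0.1,"ty":-0.06,"tz":0,"wx":0,"wy":0,"wz":0},{"claw":0.64,"tx":0.1,"ty":-0.06,"tz":0,"wx":0,"wy":0,"wz":0},{"claw":0.64,"tx":0.1,"ty":-0.06,"tz":0,"wx":0,"wy":0,"wz":0}]'; python3 -m crank '[{"claw":0.67,"tx":0,"ty":0,"tz":0,"wx":0,"wy":0,"wz":0},{"claw":0.7,"tx":0,"ty":0,"tz":0,"wx":0,"wy":0,"wz":0},{"claw":0.7,"tx":0,"ty":0,"tz":0,"wx":0,"wy":0,"wz":0}]'
```

```text
time_s: 6.05
tcp_pos: [556.9, -76.9, 75.7]
ee_rot: [0.0, 0.485, 0.875, 0.0]
ft_force: [0.2, 0.2, -0.2]
width: 39.8
gripper_force: 0.0
time_s: 6.3
tcp_pos: [556.8, -76.9, 75.5]
ee_rot: [-0.0, 0.485, 0.875, 0.0]
ft_force: [-0.0, -0.3, -0.9]
width: 27.6
gripper_force: 0.0
```

```bash
python3 -m crank '[{"claw":0.73,"tx":-0.05,"ty":0.05,"tz":0,"wx":0,"wy":0,"wz":0},{"claw":0.74,"tx":-0.05,"ty":0.05,"tz":0,"wx":0,"wy":0,"wz":0},{"claw":0.74,"tx":-0.05,"ty":0.05,"tz":0,"wx":0,"wy":0,"wz":0}]'; python3 -m crank '[{"claw":0.77,"tx":0,"ty":0,"tz":0,"wx":0,"wy":0,"wz":0},{"claw":0.78,"tx":0,"ty":0,"tz":0,"wx":0,"wy":0,"wz":0}]';  python3 -c "
from h import *
s=r.get_state();print(s['ft_force'],s['wrist_torque'],s['width'],s['gripper_force'])"
```

```text
time_s: 6.55
tcp_pos: [557.4, -77.1, 75.4]
ee_rot: [-0.0, 0.485, 0.875, -0.0]
ft_force: [-0.0, 0.3, -0.7]
width: 23.3
gripper_force: 7.6
time_s: 6.72
tcp_pos: [557.3, -77.1, 75.4]
ee_rot: [-0.0, 0.485, 0.875, -0.0]
ft_force: [-1.0, -1.6, -0.3]
width: 20.3
gripper_force: 8.8
[-1.00197444 -1.58409252 -0.33082613] [-0.11647258 -0.05812372  0.1354386 ] 20.329871612008453 8.773166646715254
```

```bash
python3 -m crank '[{"claw":0.8,"tx":0,"ty":-0.03,"tz":0,"wx":0,"wy":0,"wz":0},{"claw":0.82,"tx":0,"ty":-0.03,"tz":0,"wx":0,"wy":0,"wz":0},{"claw":0.83,"tx":0,"ty":-0.03,"tz":0,"wx":0,"wy":0,"wz":0}]'; python3 -m crank '[{"claw":0.87,"tx":0,"ty":0,"tz":0,"wx":0,"wy":0,"wz":0},{"claw":0.92,"tx":0,"ty":0,"tz":0,"wx":0,"wy":0,"wz":0},{"claw":0.92,"tx":0,"ty":0,"tz":0,"wx":0,"wy":0,"wz":0}]'
```

```text
time_s: 6.97
tcp_pos: [557.4, -77.2, 75.4]
ee_rot: [0.0, 0.485, 0.875, 0.0]
ft_force: [0.6, 0.7, -2.7]
width: 15.9
gripper_force: 12.6
time_s: 7.22
tcp_pos: [557.4, -77.2, 75.4]
ee_rot: [0.0, 0.485, 0.875, 0.0]
ft_force: [3.3, -0.1, -4.9]
width: 14.2
gripper_force: 29.2
```

```bash
python3 - <<'E'
from h import *
s=r.get_state();print(s['ft_force'],s['wrist_torque'],s["joint_positions"].round(3))
# holder shift check: plate/bottle in scene & top against the first pictures (same fixed camera)
for n,box in(("scene",(240,270,320,356)),("top",(215,245,258,292))):
    a=np.load(f"{n}0.npy",allow_pickle=True).item(); b=snap(n); np.save(f"{n}5.npy",b,allow_pickle=True)
    y0,y1,x0,x1=box
    f=lambda d:cv2.cvtColor(d["frame"],cv2.COLOR_RGB2GRAY)[y0:y1,x0:x1].astype(np.float32)
    print(n,cv2.phaseCorrelate(f(a),f(b),cv2.createHanningWindow((x1-x0,y1-y0),cv2.CV_32F)))
    H,S,V=cv2.split(cv2.cvtColor(b["frame"],cv2.COLOR_RGB2HSV)); 
    for d in(a,b):
        H,S,V=cv2.split(cv2.cvtColor(d["frame"],cv2.COLOR_RGB2HSV)); m=((H>100)&(H<125)&(S>120))[y0:y1,x0:x1]; print(np.argwhere(m).mean(0).round(2),m.sum())
E
```

```text
[ 3.2564164  -0.08469798 -4.89155242] [ 0.02698946 -0.6136735   0.11522043] [-0.278  0.246  1.82   0.     1.075 -0.837]
scene ((-0.029017129000216357, 0.01639391719153238), 0.999922635378661)
[18.18 16.88] 424
[18.16 16.87] 425
top ((0.08962411972065354, -0.1038588647474068), 0.9493906436143098)
[14.25 17.22] 255
[14.37 17.2 ] 260
```

```bash
python3 -m crank '[{"claw":0.92,"tx":0,"ty":0,"tz":0,"wx":0,"wy":0,"wz":0.07},{"claw":0.92,"tx":0,"ty":0,"tz":0,"wx":0,"wy":0,"wz":0.14},{"claw":0.92,"tx":0,"ty":0,"tz":0,"wx":0,"wy":0,"wz":0.21},{"claw":0.92,"tx":0,"ty":0,"tz":0,"wx":0,"wy":0,"wz":0.28},{"claw":0.92,"tx":0,"ty":0,"tz":0,"wx":0,"wy":0,"wz":0.28}]';python3 -m crank '[{"claw":0.92,"tx":0,"ty":0,"tz":0,"wx":0,"wy":0,"wz":0.07},{"claw":0.92,"tx":0,"ty":0,"tz":0,"wx":0,"wy":0,"wz":0.14},{"claw":0.92,"tx":0,"ty":0,"tz":0,"wx":0,"wy":0,"wz":0.21},{"claw":0.92,"tx":0,"ty":0,"tz":0,"wx":0,"wy":0,"wz":0.28},{"claw":0.92,"tx":0,"ty":0,"tz":0,"wx":0,"wy":0,"wz":0.36},{"claw":0.92,"tx":0,"ty":0,"tz":0,"wx":0,"wy":0,"wz":0.42},{"claw":0.92,"tx":0,"ty":0,"tz":0,"wx":0,"wy":0,"wz":0.42}]'; python3 -c "
from h import *
s=r.get_state();print(s['ft_force'],s['wrist_torque'],s['width'],s['gripper_force'])"
```

```text
time_s: 7.73
tcp_pos: [557.5, -77.3, 75.4]
ee_rot: [0.0, 0.603, 0.798, 0.0]
ft_force: [4.9, -1.7, -6.1]
width: 13.8
gripper_force: 30.0
time_s: 8.32
tcp_pos: [557.4, -77.4, 75.4]
ee_rot: [0.0, 0.755, 0.656, 0.0]
ft_force: [4.0, -1.2, -6.1]
width: 13.4
gripper_force: 30.0
[ 3.95550987 -1.24434609 -6.13677201] [-0.26442542 -0.79196277  0.02382236] 13.428775225609133 30.001818244345486
```

```bash
python3 -m crank '[{"claw":0.92,"tx":0,"ty":0,"tz":0,"wx":0,"wy":0,"wz":0.03},{"claw":0.92,"tx":0,"ty":0,"tz":0,"wx":0,"wy":0,"wz":0.06},{"claw":0.92,"tx":0,"ty":0,"tz":0,"wx":0,"wy":0,"wz":0.06}]'; python3 -c "
from h import *
s=r.get_state();print(s['ft_force'],s['wrist_torque'],s['width'],s['ee_rot'])"; python3 -m crank '[{"claw":0.92,"tx":0,"ty":0,"tz":0,"wx":0,"wy":0,"wz":0.03},{"claw":0.92,"tx":0,"ty":0,"tz":0,"wx":0,"wy":0,"wz":0.06},{"claw":0.92,"tx":0,"ty":0,"tz":0,"wx":0,"wy":0,"wz":0.06}]'; python3 -c "
from h import *
s=r.get_state();print(s['ft_force'],s['wrist_torque'],s['width'],s['ee_rot'])"
```

```text
time_s: 8.57
tcp_pos: [557.4, -77.4, 75.4]
ee_rot: [0.0, 0.774, 0.633, 0.0]
ft_force: [4.9, -1.3, -7.1]
width: 13.8
gripper_force: 30.0
[ 4.94045031 -1.25997472 -7.08433302] [-0.19698765 -0.85183078  0.13696701] 13.78959542947533 [2.38916694e-04 7.73760483e-01 6.33478218e-01 7.34789615e-05]
time_s: 8.82
tcp_pos: [557.4, -77.4, 75.4]
ee_rot: [0.0, 0.792, 0.61, 0.0]
ft_force: [4.3, -1.3, -7.6]
width: 14.1
gripper_force: 30.0
[ 4.26940435 -1.30515635 -7.62278688] [-0.19931088 -0.85433353  0.55349361] 14.13798970651659 [3.21884904e-04 7.92228845e-01 6.10224019e-01 5.52345666e-06]
```

Torque rose from 0.14 to 0.55 N m, so the stop has been reached. I'll release, lift and verify.

```bash
python3 -m crank '[{"claw":0.5,"tx":0,"ty":0,"tz":0,"wx":0,"wy":0,"wz":0},{"claw":0.4,"tx":0,"ty":0,"tz":0,"wx":0,"wy":0,"wz":0},{"claw":0.4,"tx":0,"ty":0,"tz":0,"wx":0,"wy":0,"wz":0},{"claw":0.4,"tx":0,"ty":0,"tz":-3,"wx":0,"wy":0,"wz":0},{"claw":0.4,"tx":0,"ty":0,"tz":-6,"wx":0,"wy":0,"wz":0},{"claw":0.3,"tx":0,"ty":0,"tz":-10,"wx":0,"wy":0,"wz":0},{"claw":0.1,"tx":0,"ty":0,"tz":-14,"wx":0,"wy":0,"wz":0},{"claw":0,"tx":0,"ty":0,"tz":-17.5,"wx":0,"wy":0,"wz":0},{"claw":0,"tx":0,"ty":0,"tz":-17.5,"wx":0,"wy":0,"wz":0},{"claw":0,"tx":0,"ty":0,"tz":-17.5,"wx":0,"wy":0,"wz":0}]'; python3 - <<'E'
from meas import *
w=snap("wrist"); np.save("wrist6.npy",w,allow_pickle=True); meas(w)
s=r.get_state(); print(s["joint_positions"].round(3))
for n,box in(("scene",(215,270,320,356)),("top",(215,245,258,292))):
    y0,y1,x0,x1=box; b=snap(n)
    for d in(np.load(f"{n}0.npy",allow_pickle=True).item(),b):
        H,S,V=cv2.split(cv2.cvtColor(d["frame"],cv2.COLOR_RGB2HSV)); m=((H>100)&(H<125)&(S>120))[y0:y1,x0:x1]; print(n,np.argwhere(m).mean(0).round(2),m.sum())
E
```

```text
time_s: 9.65
tcp_pos: [558.7, -77.6, 254.3]
ee_rot: [0.002, 0.793, 0.609, 0.002]
ft_force: [0.9, 0.1, -1.3]
width: 72.9
gripper_force: 0.0
knob z 89.4 n 844 fit [558.  -75.8  51.   13.8  78.6] ell [558.  -75.5  14.   64.7 168.5] mean [558.  -75.2  89.4]
cap z 190.3 n 5401 fit [578.7  45.1  21.3] ell [578.5  45.3  40.4  40.8 170.8] mean [578.6  45.7 190.3]
red [554.1 -93.3  90.4]
bar ((582.225830078125, 55.385868072509766), (18.955190658569336, 37.94715118408203), 85.58321380615234) 372
plate ((593.0587768554688, -23.83917236328125), (205.60256958007812, 164.6945037841797), 69.13969421386719) 43.64314499576648
[-0.278  0.061  1.675  0.     1.404 -0.017]
scene [43.18 16.88] 424
scene [43.18 16.86] 426
top [14.25 17.22] 255
top [11.78  8.7 ] 23
```

The knob bar now measures 80.4° (1.40 rad) and the holder has not moved. Next I'll go over the cap and wind the wrist back, so that a single grasp covers the whole turn.

```bash
python3 -m crank '[{"claw":0,"tx":12.28,"ty":-1.1,"tz":0,"wx":0,"wy":0,"wz":-2.28},{"claw":0,"tx":12.28,"ty":-1.1,"tz":0,"wx":0,"wy":0,"wz":-2.28},{"claw":0,"tx":12.28,"ty":-1.1,"tz":0,"wx":0,"wy":0,"wz":-2.28},{"claw":0,"tx":12.28,"ty":-1.1,"tz":0,"wx":0,"wy":0,"wz":-2.28},{"claw":0,"tx":12.28,"ty":-1.1,"tz":0,"wx":0,"wy":0,"wz":-2.28},{"claw":0,"tx":12.28,"ty":-1.1,"tz":0,"wx":0,"wy":0,"wz":-2.28},{"claw":0,"tx":12.28,"ty":-1.1,"tz":0,"wx":0,"wy":0,"wz":-2.28},{"claw":0,"tx":12.28,"ty":-1.1,"tz":0,"wx":0,"wy":0,"wz":-2.28},{"claw":0,"tx":12.28,"ty":-1.1,"tz":0,"wx":0,"wy":0,"wz":-2.28},{"claw":0,"tx":12.28,"ty":-1.1,"tz":0,"wx":0,"wy":0,"wz":-2.28},{"claw":0,"tx":12.28,"ty":-1.1,"tz":0,"wx":0,"wy":0,"wz":-2.28},{"claw":0,"tx":12.28,"ty":-1.1,"tz":0,"wx":0,"wy":0,"wz":-2.28},{"claw":0,"tx":12.28,"ty":-1.1,"tz":0,"wx":0,"wy":0,"wz":-2.28},{"claw":0,"tx":12.28,"ty":-1.1,"tz":0,"wx":0,"wy":0,"wz":-2.28},{"claw":0,"tx":12.28,"ty":-1.1,"tz":0,"wx":0,"wy":0,"wz":-2.28},{"claw":0,"tx":12.28,"ty":-1.1,"tz":0,"wx":0,"wy":0,"wz":-2.28},{"claw":0,"tx":12.28,"ty":-1.1,"tz":0,"wx":0,"wy":0,"wz":-2.28},{"claw":0,"tx":12.28,"ty":-1.1,"tz":0,"wx":0,"wy":0,"wz":-2.28},{"claw":0,"tx":12.28,"ty":-1.1,"tz":0,"wx":0,"wy":0,"wz":-2.28},{"claw":0,"tx":12.28,"ty":-1.1,"tz":0,"wx":0,"wy":0,"wz":-2.28}]'; python3 -c "
from h import *
s=r.get_state();print(s['joint_positions'].round(3),s['ft_force'])
w=snap('wrist');cv2.imwrite('pics/w7.png',w['frame'][:,:,::-1])
P=cloud(w);H,S,V=cv2.split(cv2.cvtColor(w['frame'],cv2.COLOR_RGB2HSV));m=(P[...,2]>186)&(P[...,2]<195)&(S>90)&(H>98)&(H<126)
print(P[m].mean(0),cv2.minEnclosingCircle(P[m][:,:2].astype(np.float32)),m.sum())"
```

```text
time_s: 11.47
tcp_pos: [577.1, 44.3, 248.1]
ee_rot: [-0.002, -0.223, 0.975, 0.001]
ft_force: [1.0, 0.2, 0.2]
width: 87.0
gripper_force: 0.0
[-0.06   0.106  1.633  0.     1.406 -2.08 ] [0.99196446 0.15041469 0.17561319]
[577.00584037  44.40229924 190.19904283] ((577.5303344726562, 45.45960235595703), 21.85825538635254) 3301
```

View pics/w7.png

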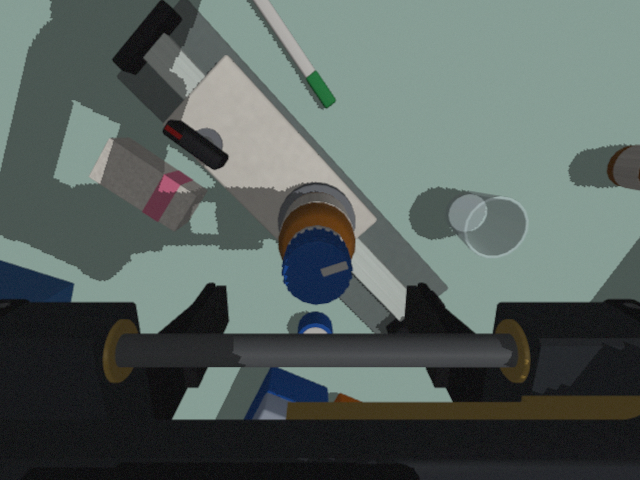

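The cap lies centred between the fingers at (317,265) and nothing else is near. The knob bar is turned. Descending.

```bash
python3 -m crank '[{"claw":0.1,"tx":0,"ty":0,"tz":2.5,"wx":0,"wy":0,"wz":0},{"claw":0.1,"tx":0,"ty":0,"tz":4.5,"wx":0,"wy":0,"wz":0},{"claw":0.1,"tx":0,"ty":0,"tz":6,"wx":0,"wy":0,"wz":0},{"claw":0.2,"tx":0,"ty":0,"tz":6.8,"wx":0,"wy":0,"wz":0},{"claw":0.2,"tx":0,"ty":0,"tz":7.2,"wx":0,"wy":0,"wz":0},{"claw":0.3,"tx":0,"ty":0,"tz":7.2,"wx":0,"wy":0,"wz":0},{"claw":0.35,"tx":0,"ty":0,"tz":7.2,"wx":0,"wy":0,"wz":0},{"claw":0.4,"tx":0,"ty":0,"tz":7.2,"wx":0,"wy":0,"wz":0}]'; python3 -c "
from h import *
s=r.get_state();print(s['joint_positions'].round(3),s['ft_force'],s['tcp_pos'],s['width'])"
```

```text
time_s: 12.18
tcp_pos: [579.1, 44.2, 179.8]
ee_rot: [0.001, -0.222, 0.975, -0.0]
ft_force: [0.2, -0.4, 0.6]
width: 57.5
gripper_force: 0.0
[-0.06   0.161  1.704  0.     1.275 -2.078] [ 0.23147246 -0.40879376  0.58149337] [579.08117481  44.19077159 179.7662985 ] 57.54025002938265
```

```bash
python3 -m crank '[{"claw":0.46,"tx":0,"ty":0,"tz":0,"wx":0,"wy":0,"wz":0},{"claw":0.49,"tx":0,"ty":0,"tz":0,"wx":0,"wy":0,"wz":0},{"claw":0.51,"tx":0,"ty":0,"tz":0,"wx":0,"wy":0,"wz":0},{"claw":0.51,"tx":0,"ty":0,"tz":0,"wx":0,"wy":0,"wz":0}]'; python3 -m crank '[{"claw":0.53,"tx":0,"ty":0,"tz":0,"wx":0,"wy":0,"wz":0},{"claw":0.56,"tx":0,"ty":0,"tz":0,"wx":0,"wy":0,"wz":0},{"claw":0.62,"tx":0,"ty":0,"tz":0,"wx":0,"wy":0,"wz":0},{"claw":0.62,"tx":0,"ty":0,"tz":0,"wx":0,"wy":0,"wz":0}]'; python3 -c "
from h import *
s=r.get_state();print(s['joint_positions'].round(3),s['ft_force'],s['wrist_torque'],s['tcp_pos'],s['width'],s['gripper_force'])"
```

```text
time_s: 12.52
tcp_pos: [578.5, 44.4, 179.0]
ee_rot: [0.0, -0.222, 0.975, 0.0]
ft_force: [-1.0, 2.9, 2.2]
width: 43.7
gripper_force: 1.0
time_s: 12.85
tcp_pos: [578.1, 45.2, 178.9]
ee_rot: [0.0, -0.222, 0.975, 0.001]
ft_force: [-2.0, 4.5, 4.2]
width: 41.3
gripper_force: 30.0
[-5.900e-02  1.610e-01  1.706e+00  1.000e-03  1.275e+00 -2.079e+00] [-2.01053388  4.47418247  4.2486524 ] [ 1.02620577  0.34723477 -0.01869722] [578.12758264  45.17083576 178.88789744] 41.31743288444345 29.99894524924457
```

```bash
python3 -m crank '[{"claw":0.62,"tx":0,"ty":0.08,"tz":0.01,"wx":0,"wy":0,"wz":0.12},{"claw":0.62,"tx":0,"ty":0.08,"tz":0.02,"wx":0,"wy":0,"wz":0.24},{"claw":0.62,"tx":0,"ty":0.08,"tz":0.03,"wx":0,"wy":0,"wz":0.36},{"claw":0.62,"tx":0,"ty":0.08,"tz":0.05,"wx":0,"wy":0,"wz":0.48},{"claw":0.62,"tx":0,"ty":0.08,"tz":0.06,"wx":0,"wy":0,"wz":0.6},{"claw":0.62,"tx":0,"ty":0.08,"tz":0.07,"wx":0,"wy":0,"wz":0.72},{"claw":0.62,"tx":0,"ty":0.08,"tz":0.08,"wx":0,"wy":0,"wz":0.84},{"claw":0.62,"tx":0,"ty":0.08,"tz":0.09,"wx":0,"wy":0,"wz":0.96},{"claw":0.62,"tx":0,"ty":0.08,"tz":0.1,"wx":0,"wy":0,"wz":1.08},{"claw":0.62,"tx":0,"ty":0.08,"tz":0.11,"wx":0,"wy":0,"wz":1.2},{"claw":0.62,"tx":0,"ty":0.08,"tz":0.13,"wx":0,"wy":0,"wz":1.32},{"claw":0.62,"tx":0,"ty":0.08,"tz":0.14,"wx":0,"wy":0,"wz":1.44},{"claw":0.62,"tx":0,"ty":0.08,"tz":0.15,"wx":0,"wy":0,"wz":1.56},{"claw":0.62,"tx":0,"ty":0.08,"tz":0.16,"wx":0,"wy":0,"wz":1.68},{"claw":0.62,"tx":0,"ty":0.08,"tz":0.17,"wx":0,"wy":0,"wz":1.8},{"claw":0.62,"tx":0,"ty":0.08,"tz":0.18,"wx":0,"wy":0,"wz":1.92},{"claw":0.62,"tx":0,"ty":0.08,"tz":0.2,"wx":0,"wy":0,"wz":2.04},{"claw":0.62,"tx":0,"ty":0.08,"tz":0.21,"wx":0,"wy":0,"wz":2.16},{"claw":0.62,"tx":0,"ty":0.08,"tz":0.21,"wx":0,"wy":0,"wz":2.16}]'; python3 -c "
from h import *
s=r.get_state();print(s['joint_positions'].round(3),s['ft_force'],s['wrist_torque'],s['tcp_pos'],s['width'],s['gripper_force'])"
```

```text
time_s: 14.43
tcp_pos: [578.5, 45.7, 176.9]
ee_rot: [0.0, 0.756, 0.654, 0.001]
ft_force: [0.1, 4.9, 2.7]
width: 41.4
gripper_force: 30.0
[-5.800e-02  1.630e-01  1.708e+00  1.000e-03  1.270e+00  8.700e-02] [0.10303096 4.896394   2.6953048 ] [ 0.83984707 -0.10842345 -0.14403   ] [578.47119491  45.66571428 176.87442641] 41.37762819236063 30.00171590130776
```

```bash
python3 -m crank '[{"claw":0.62,"tx":0,"ty":0,"tz":0.01,"wx":0,"wy":0,"wz":0.1},{"claw":0.62,"tx":0,"ty":0,"tz":0.02,"wx":0,"wy":0,"wz":0.2},{"claw":0.62,"tx":0,"ty":0,"tz":0.03,"wx":0,"wy":0,"wz":0.3},{"claw":0.62,"tx":0,"ty":0,"tz":0.03,"wx":0,"wy":0,"wz":0.3}]'; python3 -c "
from h import *
s=r.get_state();print(s['joint_positions'].round(3),s['wrist_torque'],s['ft_force'])
a=np.load('scene0.npy',allow_pickle=True).item()['frame'];b=snap('scene')['frame'];c=[cv2.resize(f[225:305,290:390],(400,320),interpolation=cv2.INTER_CUBIC) for f in(a,b)]
w=cv2.resize(snap('wrist')['frame'],(800,600))[200:500,200:600]
cv2.imwrite('pics/w8.png',np.vstack([np.hstack(c),np.hstack([w,cv2.resize(snap('top')['frame'][190:265,220:320],(400,300))])])[:600,:,::-1])"; python3 -m crank '[{"claw":0.62,"tx":0,"ty":0,"tz":0.01,"wx":0,"wy":0,"wz":0.1},{"claw":0.62,"tx":0,"ty":0,"tz":0.02,"wx":0,"wy":0,"wz":0.2},{"claw":0.62,"tx":0,"ty":0,"tz":0.02,"wx":0,"wy":0,"wz":0.2}]'; python3 -c "
from h import *
s=r.get_state();print(s['joint_positions'].round(3),s['wrist_torque'],s['ft_force'])"
```

```text
time_s: 14.77
tcp_pos: [578.5, 45.6, 176.6]
ee_rot: [-0.0, 0.845, 0.535, 0.001]
ft_force: [1.2, 5.2, 2.2]
width: 41.4
gripper_force: 30.0
[-5.800e-02  1.630e-01  1.708e+00  1.000e-03  1.269e+00  3.830e-01] [ 0.90950383 -0.20080491 -0.06439466] [1.16792771 5.17941453 2.23191849]
time_s: 15.17
tcp_pos: [578.6, 45.5, 176.4]
ee_rot: [-0.0, 0.894, 0.449, 0.001]
ft_force: [1.1, 4.9, 1.8]
width: 41.4
gripper_force: 30.0
[-5.800e-02  1.630e-01  1.708e+00  1.000e-03  1.269e+00  5.820e-01] [ 0.90262386 -0.2155662  -0.02291741] [1.0645267  4.91915519 1.79489223]
```

View pics/w8.png

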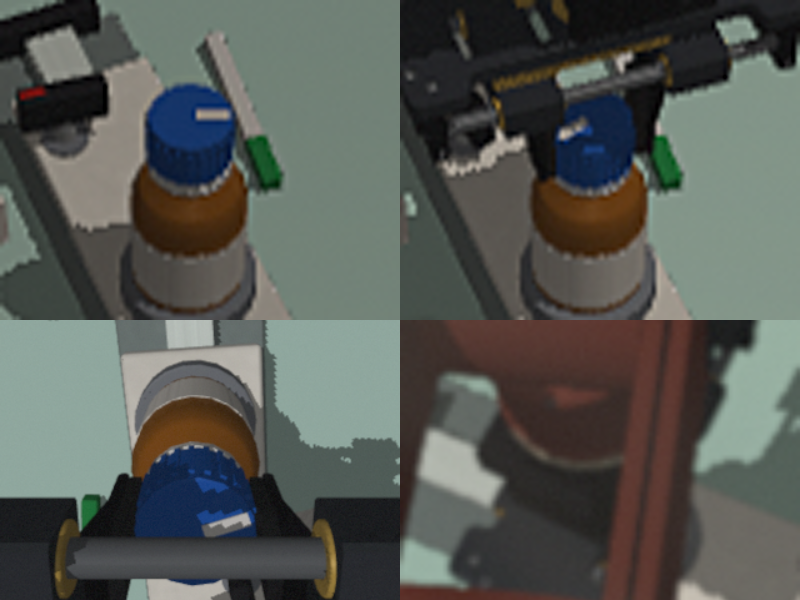

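The cap has turned with the gripper, since the white bar keeps its place in the wrist view, and it has sunk. Continuing towards the stop.

```bash
for i in 1; do python3 -m crank '[{"claw":0.62,"tx":0,"ty":0,"tz":0.01,"wx":0,"wy":0,"wz":0.08},{"claw":0.62,"tx":0,"ty":0,"tz":0.015,"wx":0,"wy":0,"wz":0.16},{"claw":0.62,"tx":0,"ty":0,"tz":0.015,"wx":0,"wy":0,"wz":0.16}]'; python3 -c "
from h import *
s=r.get_state();print(s['joint_positions'][5].round(3),s['wrist_torque'])"; python3 -m crank '[{"claw":0.62,"tx":0,"ty":0,"tz":0.01,"wx":0,"wy":0,"wz":0.08},{"claw":0.62,"tx":0,"ty":0,"tz":0.015,"wx":0,"wy":0,"wz":0.16},{"claw":0.62,"tx":0,"ty":0,"tz":0.015,"wx":0,"wy":0,"wz":0.16}]'; python3 -c "
from h import *
s=r.get_state();print(s['joint_positions'][5].round(3),s['wrist_torque'])"; done
```

```text
time_s: 15.42
tcp_pos: [577.7, 44.7, 176.2]
ee_rot: [0.0, 0.926, 0.377, -0.0]
ft_force: [-3.5, 1.3, 5.0]
width: 41.2
gripper_force: 30.0
0.74 [0.2447614  0.57895783 0.49919405]
time_s: 15.67
tcp_pos: [577.5, 44.7, 176.0]
ee_rot: [0.0, 0.953, 0.302, -0.001]
ft_force: [-3.3, 2.5, 4.1]
width: 41.5
gripper_force: 30.0
0.9 [0.31679025 0.53783007 0.46174283]
```

The torque jumped to 0.5 N m and then saturated with a slight slip, so the cap is bottomed. I'll take reference pictures, then back off a quarter turn.

```bash
cat > bar.py <<'E'
from h import *
def bar(n):
    d=snap(n); P=cloud(d); H,S,V=cv2.split(cv2.cvtColor(d["frame"],cv2.COLOR_RGB2HSV))
    m=((np.hypot(P[...,0]-578,P[...,1]-45)<21)&(P[...,2]>183)&(P[...,2]<195)&(S<80)&(V>85)).astype(np.uint8)
    k,l,st,c=cv2.connectedComponentsWithStats(m); i=1+np.argmax(st[1:,4]); uv=np.argwhere(l==i)[:,::-1]
    Q=onplane(d,uv,189)[:,:2]; mu=Q.mean(0); rc=cv2.minAreaRect(Q.astype(np.float32)); U=np.linalg.svd(Q-mu)[2][0]
    print(n,"n",len(uv),"px",uv.mean(0).round(1),"c",mu.round(1),"size",np.round(rc[1],1),"axis",np.degrees(np.arctan2(U[1],U[0])).round(1),"radial",np.degrees(np.arctan2(mu[1]-44.8,mu[0]-578.2)).round(1))
    return d
if __name__=="__main__":
    import sys
    s=r.get_state(); print("q6",s["joint_positions"][5].round(3),"yaw",(2*np.degrees(np.arctan2(s["ee_rot"][2],s["ee_rot"][1]))).round(1),s["wrist_torque"].round(2),s["tcp_pos"].round(1))
    for n in("scene","wrist"): cv2.imwrite(f"pics/bar_{n}{sys.argv[1]}.png",bar(n)["frame"][:,:,::-1])
E
python3 bar.py a; python3 - <<'E'
from h import *
d=np.load("wrist3.npy",allow_pickle=True).item(); print("initial view")
import bar; bar.snap=lambda n:np.load(f"{n}.npy",allow_pickle=True).item()
for n in("scene0","top0","wrist1","wrist3","wrist6"): bar.bar(n)
E
python3 -m crank '[{"claw":0.62,"tx":0,"ty":0,"tz":-0.01,"wx":0,"wy":0,"wz":-0.1},{"claw":0.62,"tx":0,"ty":0,"tz":-0.02,"wx":0,"wy":0,"wz":-0.2},{"claw":0.62,"tx":0,"ty":0,"tz":-0.03,"wx":0,"wy":0,"wz":-0.3},{"claw":0.62,"tx":0,"ty":0,"tz":-0.04,"wx":0,"wy":0,"wz":-0.4},{"claw":0.62,"tx":0,"ty":0,"tz":-0.05,"wx":0,"wy":0,"wz":-0.5},{"claw":0.62,"tx":0,"ty":0,"tz":-0.06,"wx":0,"wy":0,"wz":-0.6},{"claw":0.62,"tx":0,"ty":0,"tz":-0.07,"wx":0,"wy":0,"wz":-0.7},{"claw":0.62,"tx":0,"ty":0,"tz":-0.08,"wx":0,"wy":0,"wz":-0.8},{"claw":0.62,"tx":0,"ty":0,"tz":-0.09,"wx":0,"wy":0,"wz":-0.9},{"claw":0.62,"tx":0,"ty":0,"tz":-0.1,"wx":0,"wy":0,"wz":-1.0},{"claw":0.62,"tx":0,"ty":0,"tz":-0.11,"wx":0,"wy":0,"wz":-1.1},{"claw":0.62,"tx":0,"ty":0,"tz":-0.12,"wx":0,"wy":0,"wz":-1.2},{"claw":0.62,"tx":0,"ty":0,"tz":-0.12,"wx":0,"wy":0,"wz":-1.3},{"claw":0.62,"tx":0,"ty":0,"tz":-0.13,"wx":0,"wy":0,"wz":-1.4},{"claw":0.62,"tx":0,"ty":0,"tz":-0.14,"wx":0,"wy":0,"wz":-1.5},{"claw":0.62,"tx":0,"ty":0,"tz":-0.15,"wx":0,"wy":0,"wz":-1.57},{"claw":0.62,"tx":0,"ty":0,"tz":-0.15,"wx":0,"wy":0,"wz":-1.57},{"claw":0.62,"tx":0,"ty":0,"tz":-0.15,"wx":0,"wy":0,"wz":-1.57}]'; python3 bar.py b
```

```text
q6 0.9 yaw 35.1 [0.32 0.54 0.46] [577.5  44.7 176. ]
scene n 7 px [332.  255.7] c [588.4  43.1] size [ 1.5 12.5] axis -21.2 radial -9.5
wrist n 464 px [338.2 316.3] c [588.9  41.9] size [ 5.4 16.1] axis 158.3 radial -15.1
initial view
scene0 n 25 px [342.7 253. ] c [568.9  52.6] size [ 5.  15.5] axis 136.0 radial 139.8
top0 n 29 px [270.6 232.1] c [571.6  51.1] size [ 6.9 19.3] axis 133.5 radial 136.1
wrist1 n 358 px [483.4  82.8] c [571.1  54.1] size [ 5.4 16.3] axis -45.6 radial 127.6
wrist3 n 279 px [ 90.6 192.1] c [569.9  54.5] size [ 5.4 16.8] axis 134.2 radial 130.6
wrist6 n 357 px [272.   31.5] c [570.3  54. ] size [ 5.2 16.3] axis -45.3 radial 130.5
time_s: 17.27
tcp_pos: [579.0, 44.5, 177.6]
ee_rot: [0.001, 0.462, 0.887, 0.0]
ft_force: [3.8, 0.6, 0.9]
width: 41.5
gripper_force: 30.0
q6 -0.669 yaw 125.0 [ 0.15 -0.88  0.07] [579.   44.5 177.6]Traceback (most recent call last):
  File "bar.py", line 12, in <module>
    for n in("scene","wrist"): cv2.imwrite(f"pics/bar_{n}{sys.argv[1]}.png",bar(n)["frame"][:,:,::-1])
                                                                            ~~~^^^
  File "bar.py", line 5, in bar
    k,l,st,c=cv2.connectedComponentsWithStats(m); i=1+np.argmax(st[1:,4]); uv=np.argwhere(l==i)[:,::-1]
                                                      ~~~~~~~~~^^^^^^^^^^
    return _wrapfunc(a, 'argmax', axis=axis, out=out, **kwds)
    return bound(*args, **kwds)
ValueError: attempt to get argmax of an empty sequence
```

```bash
sed -i 's/("scene","wrist"): cv2/("wrist",): cv2/' bar.py; python3 bar.py b
```

```text
q6 -0.668 yaw 124.9 [ 0.09 -0.94  0.1 ] [579.   44.5 177.6]
wrist n 448 px [339.  316.2] c [582.7  55.7] size [16.2  5.5] axis -112.7 radial 67.7
```

```bash
python3 - <<'E'
from h import *
a=np.load("scene0.npy",allow_pickle=True).item(); b=snap("scene")
y0,y1,x0,x1=268,320,318,362
f=lambda d:cv2.cvtColor(d["frame"],cv2.COLOR_RGB2GRAY)[y0:y1,x0:x1].astype(np.float32)
print(cv2.phaseCorrelate(f(a),f(b),cv2.createHanningWindow((x1-x0,y1-y0),cv2.CV_32F)), r.get_state()["time_s"])
w=snap("wrist"); cv2.imwrite("pics/fin.png",np.hstack([cv2.resize(w["frame"],(400,300)),cv2.resize(b["frame"][190:340,230:430],(400,300))])[:,:,::-1])
E
```

```text
((0.5168718543253235, -0.018764432778599627), 0.9854044651298366) 17.4167
```

View pics/fin.png

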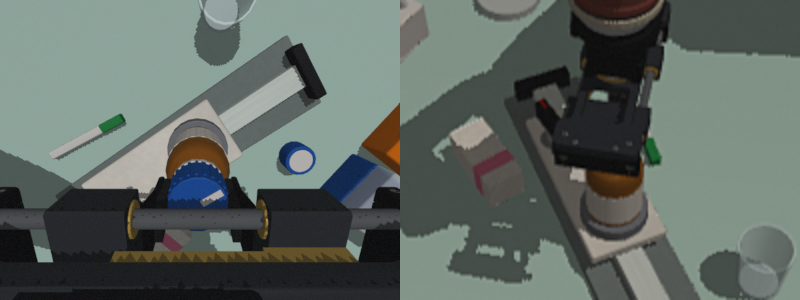

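The final view shows the gripper holding the cap, the knob turned and the bystanders in place. The 0.5-pixel shift in the scene picture is not along the rail, so it comes from shadow.

```bash
python3 -c "
from workcell import close_job
print(close_job())"
```

```text
the job is handed in; nothing more can be done
None
```

The job is handed in: the knob is locked at its stop (about 1.40 rad) with no holder shift along the rail seen in the camera checks, and the cap was bottomed out, backed off about 89° and is still held by the gripper; no verdict came back.

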